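# Select the blue range on a gated vault selector

### The job

Switch the green calibration selector to its blue range: push the black-knobbed lever with your fingers through the gate until it is fully home at the end of the slot marked by the blue tag, then leave it there and move clear. Only push the lever sideways, never pull it upwards, and leave the shims in their stand, the yellow driver, the black sensor and the pewter weight undisturbed.

Things in the scene. Friction and masses are not known exactly. Their poses are not given: they have to be found in the camera images.
- selector: fixed calibration selector: green housing 130 x 130 mm, 100 mm high, turned about the vertical; its x and y axes are the gate's directions. Origin: centre of its underside. On top a 6 mm aluminium gate plate. Four outer slots end near its corners, each with a coloured tag beyond its end; the two ends of the middle slot have none
- gate (a point): centre of the gate on the plate's top, 100 mm above the shelf, axes as the selector's. The gate is a double H cut through the plate: a crossbar along y through this point, 18 mm wide, joins three straight slots along x, each 18 mm wide, centred at y = -26, 0 and 26 mm and ending at x = -30 and 30 mm; tongues with round tips, 8 mm wide, part neighbouring slots on both sides of the crossbar
- lever_knob (a point): centre of the black ball knob, 32 mm across, on a 12 mm steel stem. The stem tilts both ways about a pivot on the housing's axis 20 mm above the shelf; the knob centre is 150 mm from it (170 mm above the shelf upright, about 156 mm in an outer slot's end, there about 45 mm along x and 47 mm along y from the axis). Starts anywhere along the middle slot
- lever_stem (a point): point on the axis of the lever stem at the gate plate, 77 mm from the pivot along the stem. Fully home in an outer slot it lies about 23 mm from the centre of that slot's tag, seen from above; 43 mm or more while still in the crossbar
- lever_fore (a joint): tilt of the lever along the housing's x axis, rad, 0 upright (in line with the crossbar), positive when the knob leans to the housing's +x; about +0.30 or -0.30 at the slot ends. Stays where it is left (friction, roughly 1.5 N at the knob)
- lever_side (a joint): tilt of the lever along the housing's y axis, rad, 0 in the middle slot, positive when the knob leans to the housing's +y; about +0.32 or -0.32 in the outer slots. Stays where it is left (friction, roughly 1.5 N at the knob)
- lever_lift (a joint): how far the lever has been pulled up along its own axis, m, 0 seated; a spring holds it down with 8 N. It must not be pulled up
- tag_blue: fixed flat blue enamel disc, 17 mm across, 2 mm thick, on the gate plate just beyond the end of one of the four outer slots; origin: centre of its underside. The tags sit at x = +46 or -46 mm, y = +26 or -26 mm in the selector's frame, z = 100 mm; which colour is at which slot changes from run to run
- tag_red: fixed flat red enamel disc, 17 mm across, 2 mm thick, on the gate plate just beyond the end of one of the four outer slots; origin: centre of its underside. The tags sit at x = +46 or -46 mm, y = +26 or -26 mm in the selector's frame, z = 100 mm; which colour is at which slot changes from run to run
- tag_yellow: fixed flat yellow enamel disc, 17 mm across, 2 mm thick, on the gate plate just beyond the end of one of the four outer slots; origin: centre of its underside. The tags sit at x = +46 or -46 mm, y = +26 or -26 mm in the selector's frame, z = 100 mm; which colour is at which slot changes from run to run
- tag_white: fixed flat white enamel disc, 17 mm across, 2 mm thick, on the gate plate just beyond the end of one of the four outer slots; origin: centre of its underside. The tags sit at x = +46 or -46 mm, y = +26 or -26 mm in the selector's frame, z = 100 mm; which colour is at which slot changes from run to run
- shim0: loose bright steel calibration shim, 30 x 4 x 55 mm, upright in a slot of the walnut stand (one of three), its lower 20 mm in the slot; origin at the centre of its lower edge. Must not be disturbed
- shim1: loose bright steel calibration shim, 30 x 4 x 55 mm, upright in a slot of the walnut stand (one of three), its lower 20 mm in the slot; origin at the centre of its lower edge. Must not be disturbed
- shim2: loose bright steel calibration shim, 30 x 4 x 55 mm, upright in a slot of the walnut stand (one of three), its lower 20 mm in the slot; origin at the centre of its lower edge. Must not be disturbed
- sensor: loose black cylindrical borehole sensor standing upright, 44 mm across, 110 mm high; origin at the centre of its underside. Must not be disturbed
- weight: loose dull pewter weight with a small knob, 40 mm across, 50 mm high; origin at the centre of its underside. Must not be disturbed
- driver: loose torque driver lying on the shelf along its own x axis, yellow handle 105 mm long and 26 mm thick, 200 mm long in all; origin 13 mm under its axis, 8 mm behind the front end of the yellow handle. Must not be disturbed
Mind the look-alikes: they are no part of the job. Of the things that look like the selector, the larger one is meant.

How it is judged:
By the outcome, as a careful person would: the job done as asked, in the order asked, and still so for the second after the job is handed in, with the robot touching nothing.
It also fails if it takes over 58 s, if anything falls off the work surface, if the arm or the gripper's body presses on something with over 40 N, if the wrist force passes 120 N, or if a joint passes its speed limit or range.

### The arm

A 6-joint arm with a two-finger parallel gripper is mounted at the origin on the work surface. World frame = base frame: x ahead of the robot, y to its left, z up, the work surface at z = 0. Lengths are in m, angles in rad, forces in N, time in s.
With the tool pointing down it reaches from about 0.3 to 0.875 m from the base axis. Payload 6.4 kg.
Tool frame: the origin (TCP) lies at the very end of the fingers, on their centre line; the grasp point (between the pads) lies ctrl.grip_point_offset behind it (ctrl.grip_point_offset is the distance from the TCP to the grasp point, in m); z points along the fingers, x is the direction in which the jaws open and shut, and the axes are right-handed (so a half turn about z gives the same grasp; the last joint's range is limited). The gripper opens to 85 mm and grips with 20 to 120 N. Pads are 22 mm wide; open, the fingers measure 114 mm over their backs; the gripper's body (76 mm by 85 mm) begins 54 mm behind the grasp point. The pads swing forward as they close: fully open they stand 13 mm farther back than shut.
Start: joints at [-1.507, 0.181, 1.607, -0, 1.354, -0.206], TCP at [0.153, -0.554, 0.231] pointing down, gripper open.
Joint ranges: [-2.99, 2.99], [-0.89, 2.07], [0.3, 2.58], [-1.14, 4.28], [0, 2.63], [-3.12, 3.12]. Speed limits (rad/s): [2.57, 2.57, 3.01, 3.14, 3.14, 3.14].

### API

Orientations are given as a unit quaternion [w, x, y, z].
In Python, from bench import get_obs, viewer, workorder, ctrl gives the robot as it stands. The module is installed in compiled form; this text tells all that it offers.
- The arm moves only by the tool move_arm, never from a script. Its argument "increments" is a list of rows, each an object of numbers: "tx", "ty", "tz": the shift along the tool's x, y, z in m; "turn": the turn about the tool's z in degrees. A call has 1 to 20 rows; each row is the pose to reach, as a shift and turn from the pose commanded when the call began, along the tool's axes at that moment; what a row does not reach only later rows make up. A row lasts 1/12 s, in which the tool goes at most 41.7 mm and 7.16 degrees, less where a joint would pass 70% of its speed; a pose out of reach is approached as far as the arm can. A call with a gripper value outside its range is refused whole. "gripper" is the opening, from 0 (shut) to 1 (fully open), set as the call begins (left out, the last holds). The fingers move at their own pace and stop on an object; the grip force is fixed at half the most. Time passes only in rows, so rows that repeat a pose let the fingers close. It gives the time, the measured TCP pose, the force and the opening at its end, in the units of the state.
- get_obs(): the state, without advancing time (a new reading comes with each control period).
- viewer.camera(name): name is "scene" or "top"; returns (picture, depth): 420x560x3 uint8, red, green, blue; 420x560 float32, m along the optical axis (not along the pixel's ray), 0 where there is no reading.
- viewer.get_calibration(name): a dict with "intrinsics" (3x3 intrinsics, pixels), "origin" and "attitude" of the camera in the world. Camera axes: x right, y up, looking along -z (the intrinsics and any distortion apply to the point x, -y, -z); pixel columns grow to the right and rows downward; lengths in m; the calibration is good to about 2 mm. A picture is of the moment at which its call begins. get_calibration takes no time and is no camera call.
- workorder.hand_in(): hands the job in, once; it reports no verdict.
The state is a dict: "time_s": time; "q": joint angles; "dq": joint speeds; "joint_efforts": joint torques, N m; "eef_pos": TCP position; "eef_rot": TCP orientation; "wrist_force": force on the tool from outside, world axes, zero at the start; "torque": the same for the moment, N m; "opening": opening from 0.0 (shut) to 1.0 (fully open).
Only numpy, scipy, OpenCV 4.12 (cv2) and the standard library are available. Lean on these libraries where they do the work, as an engineer would, in place of code of your own. Each camera call takes 0.05 s, during which the arm holds its last target.

## Working session

There is one attempt and no reset: what is moved stays moved. The work goes in short steps, Python scripts to look and compute and a tool call to move; the robot and the scene stay as the last step left them, time stands still between calls to the robot, and variables do not carry over. Pictures are saved under pics/ and viewed, and the job is handed in when it is done.

Besides the shell and the picture viewer there is one more tool, called after "Call:" as a command line: name --argument value ..., lists and objects as JSON in quotes. move_arm: Moves the arm, as the interface text tells. Its arguments: {"type":"object","properties":{"increments":{"type":"array"},"gripper":{"type":"number"}},"required":["increments"]}

```bash
mkdir -p pics
cat > h.py <<'E'
import numpy as np,cv2
from bench import get_obs, viewer, workorder, ctrl
def K(n):
    c=viewer.get_calibration(n); return c
def rot(a):
    a=np.array(a,float)
    if a.shape==(3,3): return a
    from scipy.spatial.transform import Rotation as R
    return R.from_quat([a[1],a[2],a[3],a[0]]).as_matrix()
def ray(n,u,v):
    c=K(n);k=np.array(c["intrinsics"]);d=np.linalg.inv(k)@[u,v,1]
    return np.array(c["origin"]),rot(c["attitude"])@np.array([d[0],-d[1],-d[2]])
def atz(n,u,v,z):
    o,d=ray(n,u,v); return o+d*(z-o[2])/d[2]
def proj(n,p):
    c=K(n);q=rot(c["attitude"]).T@(np.array(p)-np.array(c["origin"]));k=np.array(c["intrinsics"])
    r=k@[q[0],-q[1],-q[2]];return r[:2]/r[2]
def shot(n,f):
    im,d=viewer.camera(n);cv2.imwrite(f,im[:,:,::-1]);np.save(f[:-4]+'.npy',d);return im,d
E
python3 - <<'E'
from h import *
for n in("scene","top"):
    shot(n,f"pics/{n}0.png");print(K(n))
print(get_obs(),ctrl.grip_point_offset)
E
```

```text
{'intrinsics': array([[437.02290403,   0.        , 274.82263096],
       [  0.        , 437.02290403, 214.27658568],
       [  0.        ,   0.        ,   1.        ]]), 'origin': array([0.76479988, 0.40216443, 0.6888681 ]), 'attitude': array([0.24964995, 0.08290968, 0.31739715, 0.91107625])}
{'intrinsics': array([[453.55072815,   0.        , 277.69810984],
       [  0.        , 453.55072815, 211.82457851],
       [  0.        ,   0.        ,   1.        ]]), 'origin': array([0.45651216, 0.0527275 , 0.84998159]), 'attitude': array([-0.6954333 , -0.04258669,  0.06293889,  0.71456112])}
{'time_s': 0.1, 'q': array([-1.50727149e+00,  1.81489493e-01,  1.60792184e+00,  6.17434241e-07,
        1.35378819e+00, -2.06300200e-01]), 'dq': array([ 0.00117561, -0.00288495, -0.00159713,  0.00010809, -0.00143932,
       -0.00043329]), 'joint_efforts': array([ 2.85954193e-04, -4.45876122e+01, -3.52238131e+01, -1.70791959e-04,
        4.16766823e-03,  7.26796287e-06]), 'eef_pos': array([ 0.15325805, -0.55367924,  0.23045477]), 'eef_rot': array([-6.07384362e-04,  7.95789503e-01, -6.05572805e-01, -5.25915627e-04]), 'wrist_force': array([0.10653057, 0.04989309, 0.53991283]), 'torque': array([ 0.01728064, -0.05078573, -0.0291446 ]), 'opening': 1.0022017946569526} 0.0187
```

```bash
sleep 1
```

```text
(no output)
```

View pics/scene0.png

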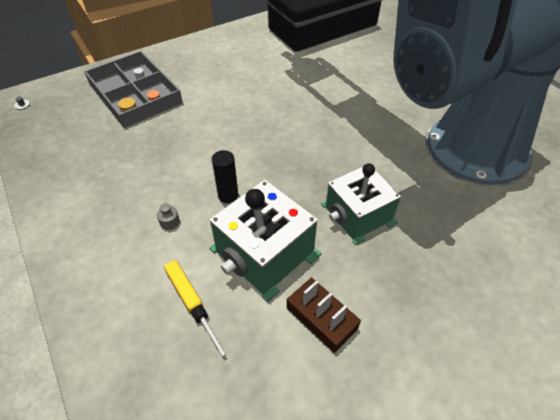

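View pics/top0.png

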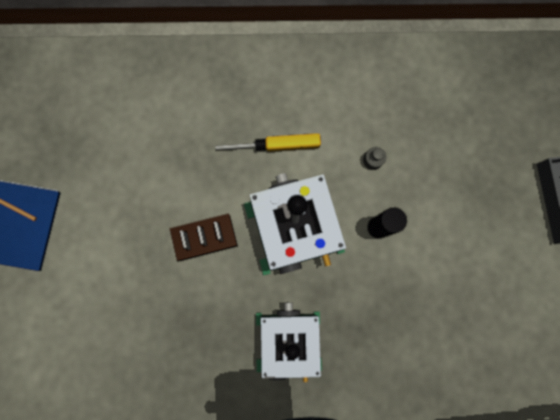

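Run:
```python
from h import *
a=cv2.imread('pics/top0.png')[160:290,225:365];cv2.imwrite('pics/topc.png',cv2.resize(a,None,fx=4.4,fy=4.4,interpolation=cv2.INTER_CUBIC))
a=cv2.imread('pics/scene0.png')[170:300,200:330];cv2.imwrite('pics/scc.png',cv2.resize(a,None,fx=4.4,fy=4.4,interpolation=cv2.INTER_CUBIC))
im=cv2.imread('pics/top0.png').astype(int);b,g,r=im[...,0],im[...,1],im[...,2]
for n,m in dict(blue=(b>120)&(r<70)&(g<90),red=(r>120)&(b<80)&(g<80),yel=(r>150)&(g>130)&(b<90)).items():
    m[:170]=0;m[290:]=0;m[:,:240]=0;m[:,350:]=0
    v,u=np.nonzero(m);print(n,len(u),u.mean(),v.mean(),atz('top',u.mean(),v.mean(),.102))
```

```text
blue 50 319.7 242.86 [ 0.51512608 -0.03853835  0.102     ]
red 55 289.6727272727273 251.56363636363636 [0.50211862 0.01168081 0.102     ]
yel 60 304.06666666666666 190.63333333333333 [ 0.60374846 -0.01594481  0.102     ]
```

View pics/topc.png

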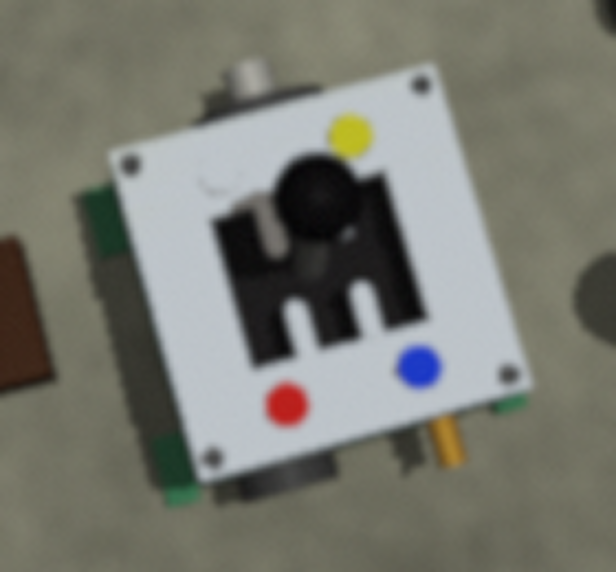

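View pics/scc.png

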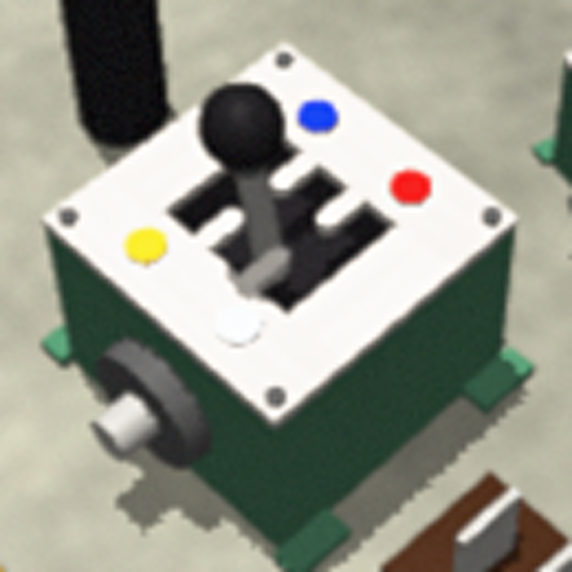

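```bash
cat >> h.py <<'E'
C=np.array([.5529,-.0021]);U=np.array([.969,.247]);U/=np.linalg.norm(U);V=np.array([-U[1],U[0]])
def loc(p): d=np.array(p)[:2]-C; return d@U,d@V
def tri(a,b):
    A=[];r=[]
    for n,(u,v) in(("top",a),("scene",b)):
        o,d=ray(n,u,v);d/=np.linalg.norm(d);P=np.eye(3)-np.outer(d,d);A.append(P);r.append(P@o)
    return np.linalg.lstsq(np.vstack(A),np.hstack(r),rcond=None)[0]
def tool():
    R=rot(get_obs()["eef_rot"]);return np.array(get_obs()["eef_pos"]),R
def need(u,v,z):
    p,R=tool();g=np.array([*(C+u*U+v*V),z]);return R.T@(g-p)
E
python3 - <<'E'
from h import *
k=tri((225+318/4.4,160+197/4.4),(200+241/4.4,170+125/4.4));print(k,loc(k))
for f in np.linspace(-.3,.3,7):
    u=.15*np.sin(f);p=[*(C+u*U),.02+.15*np.cos(f)];print(f,u,proj('top',p),proj('scene',p))
p,R=tool();print(p,R,np.degrees(np.arctan2(R[1,0],R[0,0])))
# scene tags
im=cv2.imread('pics/scene0.png').astype(int);b,g,r=im[...,0],im[...,1],im[...,2]
m=(b>120)&(r<70)&(g<90);v,u=np.nonzero(m);print(atz('scene',u.mean(),v.mean(),.102))
E
```

```text
[0.56944066 0.00111795 0.16614125] (np.float64(0.016822982122603282), np.float64(-0.0009673676737243853))
-0.3 -0.04432803099920093 [307.89327124 243.42721612] [282.61713531 179.64546766]
-0.2 -0.02980039961925918 [305.3950503  234.01156117] [276.31279617 182.77761378]
-0.1 -0.014975012497024223 [302.74983836 224.47944366] [269.72349944 186.70879566]
0.0 0.0 [300.00111762 214.98790398] [262.93656534 191.40919695]
0.09999999999999998 0.014975012497024218 [297.1945571  205.69240308] [256.04859831 196.83144573]
0.19999999999999996 0.029800399619259173 [294.37643941 196.74159589] [249.1632444  202.91060296]
0.3 0.04432803099920093 [291.59210123 188.27258879] [242.38838577 209.56499211]
[ 0.15325805 -0.55367924  0.23045477] [[ 2.66562604e-01 -9.63817601e-01 -1.01405367e-04]
 [-9.63816323e-01 -2.66562419e-01  1.60366060e-03]
 [-1.57266717e-03 -3.29739798e-04 -9.99998709e-01]] -74.54015674870466
[ 0.51717536 -0.03774416  0.102     ]
```

Run:
```python
from h import *
for n in("top","scene"):
    D=np.load(f'pics/{n}0.npy');out=[]
    for v in range(0,420,3):
        for u in range(0,560,3):
            z=D[v,u]
            if z>0:
                o,d=ray(n,u,v);c=K(n);f=-rot(c["attitude"])[:,2];P=o+d*z/(d@f)
                out.append(P)
    out=np.array(out);m=(out[:,2]>.12)&(out[:,0]>0.1)
    print(n,m.sum())
    q=out[m];
    for g in np.unique(np.round(q[:,:2]/.05).astype(int),axis=0):
        s=(np.round(q[:,:2]/.05).astype(int)==g).all(1);print(g*.05,q[s,2].max().round(3),end='; ')
print(need(.065,0,.30))
```

```text
Traceback (most recent call last):
  File "h.py", line 4, in K
    c=viewer.get_calibration(n); return c
ValueError: time passes only in moves, steps and waits
```

```bash
sed -i 's/^def K(n):/_c={}\ndef K(n):\n    if n in _c: return _c[n]/; s/c=viewer.get_calibration(n); return c/c=_c[n]=viewer.get_calibration(n); return c/' h.py
python3 - <<'E'
from h import *
for n in("top","scene"):
    D=np.load(f'pics/{n}0.npy');out=[]
    for v in range(0,420,3):
        for u in range(0,560,3):
            z=D[v,u]
            if z>0:
                o,d=ray(n,u,v);c=K(n);f=-rot(c["attitude"])[:,2];P=o+d*z/(d@f)
                out.append(P)
    out=np.array(out);m=(out[:,2]>.12)&(out[:,0]>0.1)&(out[:,0]<.9)
    q=out[m];print(n,m.sum())
    for g in np.unique(np.round(q[:,:2]/.05).astype(int),axis=0):
        s=(np.round(q[:,:2]/.05).astype(int)==g).all(1);print((g*.05).round(2),q[s,2].max().round(3),end='; ')
print(need(.065,0,.30),need(.065,0,.15))
E
```

```text
top 72
[0.3 0. ] 0.275; [0.35 0.  ] 0.139; [0.35 0.05] 0.13; [0.55 0.  ] 0.186; [0.6 0. ] 0.186; scene 1471
[ 0.1 -0.6] 0.121; [0.1 0. ] 0.371; [0.1  0.05] 0.371; [ 0.15 -0.6 ] 0.121; [ 0.15 -0.55] 0.121; [0.15 0.  ] 0.371; [0.15 0.05] 0.37; [0.15 0.1 ] 0.324; [0.2  0.05] 0.41; [0.2 0.1] 0.343; [0.25 0.05] 0.427; [0.25 0.1 ] 0.425; [ 0.3  -0.05] 0.395; [0.3 0. ] 0.415; [0.3  0.05] 0.429; [0.3 0.1] 0.358; [0.35 0.  ] 0.137; [0.35 0.05] 0.132; [0.55 0.  ] 0.185; [0.6 0. ] 0.184; [-0.42388546 -0.59722186 -0.06868176] [-0.42364956 -0.5971724   0.08131804]
```

Call:
move_arm --increments '[{"tz": -0.035}, {"tz": -0.07}, {"tx": -0.07, "ty": -0.1, "tz": -0.07}, {"tx": -0.424, "ty": -0.597, "tz": -0.07, "turn": 1.2}, {"tx": -0.424, "ty": -0.597, "tz": -0.07, "turn": 1.2}, {"tx": -0.424, "ty": -0.597, "tz": -0.07, "turn": 1.2}, {"tx": -0.424, "ty": -0.597, "tz": -0.07, "turn": 1.2}, {"tx": -0.424, "ty": -0.597, "tz": -0.07, "turn": 1.2}, {"tx": -0.424, "ty": -0.597, "tz": -0.07, "turn": 1.2}, {"tx": -0.424, "ty": -0.597, "tz": -0.07, "turn": 1.2}, {"tx": -0.424, "ty": -0.597, "tz": -0.07, "turn": 1.2}, {"tx": -0.424, "ty": -0.597, "tz": -0.07, "turn": 1.2}, {"tx": -0.424, "ty": -0.597, "tz": -0.07, "turn": 1.2}, {"tx": -0.424, "ty": -0.597, "tz": -0.07, "turn": 1.2}, {"tx": -0.424, "ty": -0.597, "tz": -0.07, "turn": 1.2}, {"tx": -0.424, "ty": -0.597, "tz": -0.07, "turn": 1.2}, {"tx": -0.424, "ty": -0.597, "tz": -0.07, "turn": 1.2}, {"tx": -0.424, "ty": -0.597, "tz": -0.07, "turn": 1.2}, {"tx": -0.424, "ty": -0.597, "tz": -0.07, "turn": 1.2}, {"tx": -0.424, "ty": -0.597, "tz": -0.07, "turn": 1.2}]' --gripper 0

```text
validation failed for argument at $.in...
```

Run:
```python
from h import *
p,R=tool();print(get_obs()["time_s"],p,loc(p),np.degrees(np.arctan2(R[1,0],R[0,0])),need(.065,0,.15))
```

```text
0.1 [ 0.15325805 -0.55367924  0.23045477] (np.float64(-0.523500972680501), np.float64(-0.435775260792249)) -74.54015674870466 [-0.42364956 -0.5971724   0.08131804]
```

Call:
move_arm --increments '[{"tx": 0, "ty": 0, "tz": -0.035, "turn": 0}, {"tx": 0, "ty": 0, "tz": -0.07, "turn": 0}]' --gripper 0

```text
time_s: 0.27
eef_pos: [0.1531, -0.5522, 0.2988]
eef_rot: [-0.003, 0.796, -0.606, -0.002]
wrist_force: [0.0, -1.4, 0.1]
opening: 0.751
```

Call:
move_arm --increments '[{"tx": -0.07, "ty": -0.1, "tz": 0, "turn": 0}, {"tx": -0.424, "ty": -0.597, "tz": 0, "turn": 1.2}, {"tx": -0.424, "ty": -0.597, "tz": 0, "turn": 1.2}, {"tx": -0.424, "ty": -0.597, "tz": 0, "turn": 1.2}, {"tx": -0.424, "ty": -0.597, "tz": 0, "turn": 1.2}, {"tx": -0.424, "ty": -0.597, "tz": 0, "turn": 1.2}, {"tx": -0.424, "ty": -0.597, "tz": 0, "turn": 1.2}, {"tx": -0.424, "ty": -0.597, "tz": 0, "turn": 1.2}, {"tx": -0.424, "ty": -0.597, "tz": 0, "turn": 1.2}, {"tx": -0.424, "ty": -0.597, "tz": 0, "turn": 1.2}, {"tx": -0.424, "ty": -0.597, "tz": 0, "turn": 1.2}, {"tx": -0.424, "ty": -0.597, "tz": 0, "turn": 1.2}, {"tx": -0.424, "ty": -0.597, "tz": 0, "turn": 1.2}, {"tx": -0.424, "ty": -0.597, "tz": 0, "turn": 1.2}, {"tx": -0.424, "ty": -0.597, "tz": 0, "turn": 1.2}, {"tx": -0.424, "ty": -0.597, "tz": 0, "turn": 1.2}, {"tx": -0.424, "ty": -0.597, "tz": 0, "turn": 1.2}, {"tx": -0.424, "ty": -0.597, "tz": 0, "turn": 1.2}, {"tx": -0.424, "ty": -0.597, "tz": 0, "turn": 1.2}, {"tx": -0.424, "ty": -0.597, "tz": 0, "turn": 1.2}]' --gripper 0

```text
time_s: 1.93
eef_pos: [0.6157, 0.0149, 0.3002]
eef_rot: [0.001, 0.79, -0.613, -0.001]
wrist_force: [-0.1, -1.1, -1.1]
opening: 0.003
```

Run:
```python
from h import *
p,R=tool();print(get_obs()["time_s"],p,loc(p),np.degrees(np.arctan2(R[1,0],R[0,0])),need(.065,0,.15))
```

```text
1.9333 [0.61569334 0.01490675 0.3001641 ] (np.float64(0.06504839336246981), np.float64(0.0009696014019886832)) -75.58968864087645 [ 0.00105286 -0.00022275  0.15016338]
```

Call:
move_arm --increments '[{"tx": 0.001, "ty": 0, "tz": 0.04, "turn": 0}, {"tx": 0.001, "ty": 0, "tz": 0.08, "turn": 0}, {"tx": 0.001, "ty": 0, "tz": 0.12, "turn": 0}, {"tx": 0.001, "ty": 0, "tz": 0.155, "turn": 0}, {"tx": 0.001, "ty": 0, "tz": 0.155, "turn": 0}, {"tx": 0.001, "ty": 0, "tz": 0.155, "turn": 0}]' --gripper 0

```text
time_s: 2.43
eef_pos: [0.6139, 0.0118, 0.1447]
eef_rot: [0.001, 0.789, -0.614, -0.002]
wrist_force: [0.9, -0.2, 0.5]
opening: 0.002
```

```bash
cat >> h.py <<'E'
def look(i):
    for n,b in(("top",(150,300,210,380)),("scene",(90,300,160,370))):
        shot(n,f"pics/{n}{i}.png")
    a=cv2.imread(f'pics/top{i}.png')[150:290,220:360];b=cv2.imread(f'pics/scene{i}.png')[150:290,190:330]
    cv2.imwrite(f'pics/both{i}.png',cv2.resize(np.hstack([a,b]),None,fx=2.857,fy=2.857,interpolation=cv2.INTER_CUBIC))
def st():
    p,R=tool();o=get_obs();print(o["time_s"],p,loc(p),o["wrist_force"])
E
python3 - <<'E'
from h import *
st();look(1)
E
```

```text
2.4333 [0.61389882 0.01175778 0.14471245] (np.float64(0.062531669486637), np.float64(-0.0016385425090887805)) [ 0.92247151 -0.16841021  0.4525987 ]
```

View pics/both1.png

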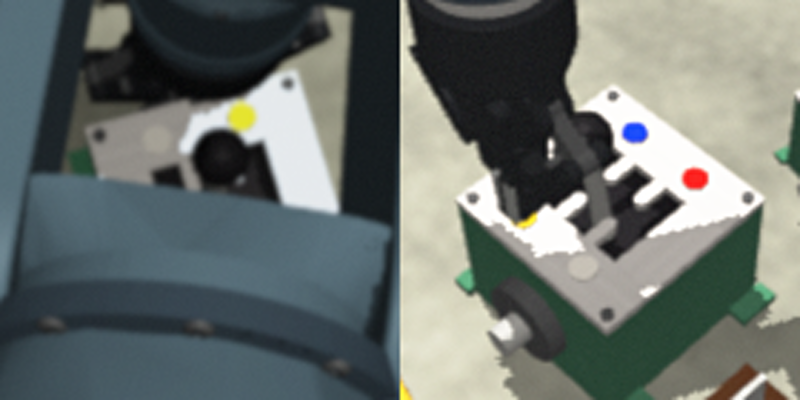

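Call:
move_arm --increments '[{"tx": 0, "ty": 0.006, "tz": 0, "turn": 0}, {"tx": 0, "ty": 0.012, "tz": 0, "turn": 0}, {"tx": 0, "ty": 0.018, "tz": 0, "turn": 0}, {"tx": 0, "ty": 0.022, "tz": 0, "turn": 0}, {"tx": 0, "ty": 0.026, "tz": 0, "turn": 0}, {"tx": 0, "ty": 0.03, "tz": 0, "turn": 0}, {"tx": 0, "ty": 0.034, "tz": 0, "turn": 0}, {"tx": 0, "ty": 0.034, "tz": 0, "turn": 0}, {"tx": 0, "ty": 0.034, "tz": 0, "turn": 0}]' --gripper 0

```text
time_s: 3.28
eef_pos: [0.5828, 0.0042, 0.1463]
eef_rot: [0.0, 0.789, -0.614, -0.0]
wrist_force: [0.8, 0.1, 1.1]
opening: 0.003
```

Run:
```python
from h import *
st();look(2)
```

```text
3.2833 [0.58280284 0.00420881 0.14632595] (np.float64(0.030534581375164342), np.float64(-0.001272786816706911)) [0.80382518 0.08277854 1.12721595]
```

View pics/both2.png

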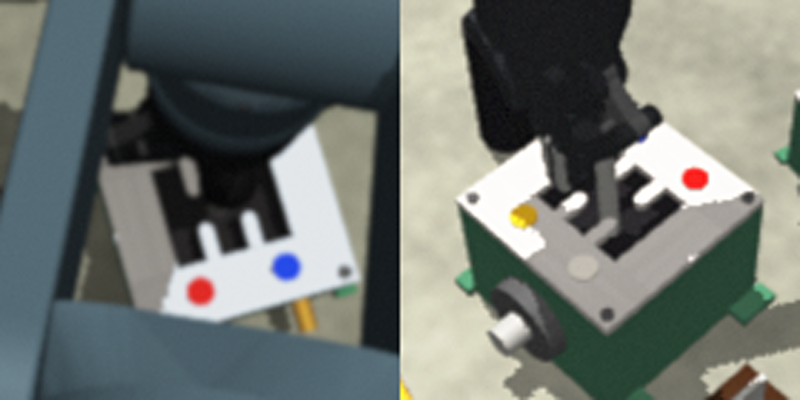

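Run:
```python
from h import *
a=cv2.imread('pics/top2.png')[180:255,260:340];a=cv2.convertScaleAbs(a,alpha=3,beta=0);cv2.imwrite('pics/t2c.png',cv2.resize(a,None,fx=8,fy=8,interpolation=cv2.INTER_CUBIC))
```

```text
(no output)
```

View pics/t2c.png

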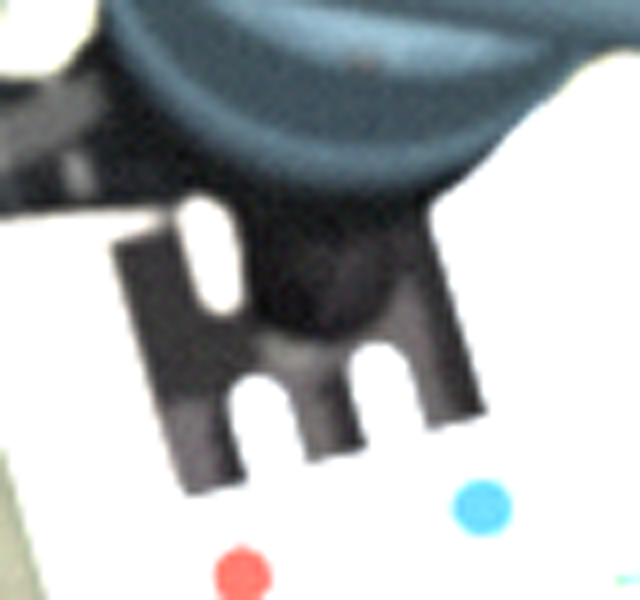

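Call:
move_arm --increments '[{"tx": 0, "ty": 0.002, "tz": 0, "turn": 0}, {"tx": 0, "ty": 0.004, "tz": 0, "turn": 0}, {"tx": 0, "ty": 0.004, "tz": 0, "turn": 0}, {"tx": 0, "ty": 0.004, "tz": 0, "turn": 0}, {"tx": 0, "ty": -0.02, "tz": 0, "turn": 0}, {"tx": -0.02, "ty": -0.03, "tz": 0, "turn": 0}, {"tx": -0.055, "ty": -0.03, "tz": 0, "turn": 0}, {"tx": -0.06, "ty": -0.02, "tz": 0, "turn": 0}, {"tx": -0.06, "ty": 0.01, "tz": 0, "turn": 0}, {"tx": -0.06, "ty": 0.031, "tz": 0, "turn": 0}, {"tx": -0.06, "ty": 0.031, "tz": 0, "turn": 0}, {"tx": -0.06, "ty": 0.031, "tz": 0, "turn": 0}]' --gripper 0

```text
time_s: 4.38
eef_pos: [0.5374, 0.0547, 0.1461]
eef_rot: [0.0, 0.789, -0.614, -0.0]
wrist_force: [0.1, -0.3, 0.6]
opening: -0.001
```

Run:
```python
from h import *
st();look(3)
```

```text
4.3833 [0.53735128 0.05474702 0.14612476] (np.float64(-0.001025506352400912), np.float64(0.0589261824422667)) [ 0.08094276 -0.30243637  0.59923354]
```

View pics/both3.png

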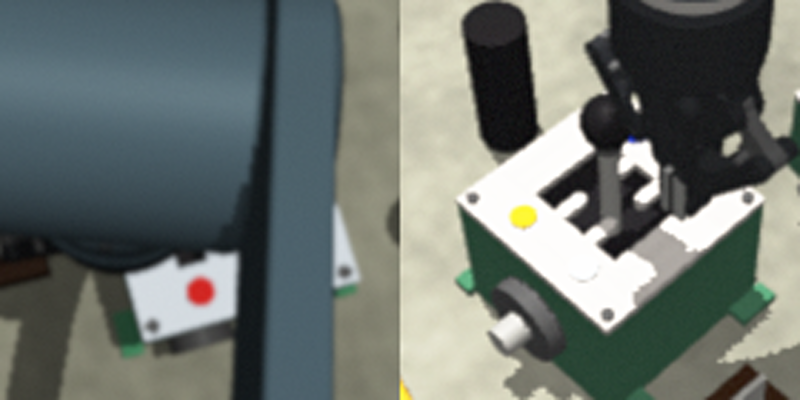

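Call:
move_arm --increments '[{"tx": 0.01, "ty": 0, "tz": 0, "turn": 0}, {"tx": 0.018, "ty": 0, "tz": 0, "turn": 0}, {"tx": 0.024, "ty": 0, "tz": 0, "turn": 0}, {"tx": 0.03, "ty": 0, "tz": 0, "turn": 0}, {"tx": 0.036, "ty": 0, "tz": 0, "turn": 0}, {"tx": 0.042, "ty": 0, "tz": 0, "turn": 0}, {"tx": 0.048, "ty": 0, "tz": 0, "turn": 0}, {"tx": 0.054, "ty": 0, "tz": 0, "turn": 0}, {"tx": 0.06, "ty": 0, "tz": 0, "turn": 0}, {"tx": 0.065, "ty": 0, "tz": 0, "turn": 0}, {"tx": 0.07, "ty": 0, "tz": 0, "turn": 0}, {"tx": 0.07, "ty": 0, "tz": 0, "turn": 0}, {"tx": 0.07, "ty": 0, "tz": 0, "turn": 0}]' --gripper 0

```text
time_s: 5.57
eef_pos: [0.5553, -0.0134, 0.1462]
eef_rot: [0.0, 0.789, -0.614, -0.0]
wrist_force: [-0.2, 0.3, -0.7]
opening: -0.0
```

Run:
```python
from h import *
st();look(4)
for v in(-.047,-.043,-.039,-.035):
    print(v,proj('scene',[*(C+v*V),.02+(.15**2-v*v)**.5]),proj('top',[*(C+v*V),.02+(.15**2-v*v)**.5]))
```

```text
5.5667 [ 0.55533585 -0.01344476  0.14621254] (np.float64(-0.00044182377038437585), np.float64(-0.011594900422968646)) [-0.19463808  0.25659045 -0.65857169]
-0.047 [243.21942286 179.25097882] [328.85368333 207.48837694]
-0.043 [244.81683999 179.99379565] [326.48541835 208.05483549]
-0.039 [246.43102301 180.79308333] [324.09676802 208.63610295]
-0.035 [248.06141351 181.64797051] [321.68907455 209.23168022]
```

View pics/both4.png

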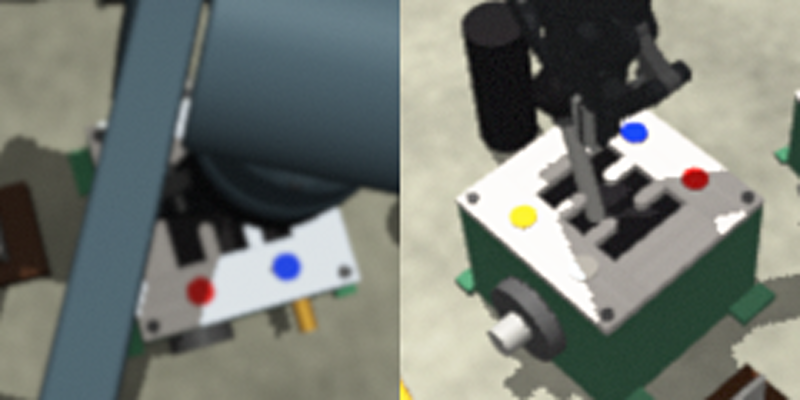

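Call:
move_arm --increments '[{"tx": 0.002, "ty": 0, "tz": 0, "turn": 0}, {"tx": 0.004, "ty": 0, "tz": 0, "turn": 0}, {"tx": 0.005, "ty": 0, "tz": 0, "turn": 0}, {"tx": 0.005, "ty": 0, "tz": 0, "turn": 0}]' --gripper 0

```text
time_s: 6.0
eef_pos: [0.5566, -0.018, 0.1462]
eef_rot: [-0.0, 0.789, -0.614, -0.0]
wrist_force: [-0.6, 1.4, -0.7]
opening: 0.002
```

Call:
move_arm --increments '[{"tx": -0.03, "ty": 0, "tz": 0, "turn": 0}, {"tx": -0.065, "ty": 0, "tz": 0, "turn": 0}, {"tx": -0.065, "ty": 0, "tz": 0, "turn": 0}, {"tx": -0.065, "ty": 0, "tz": 0, "turn": 0}]' --gripper 0

```text
time_s: 6.33
eef_pos: [0.5404, 0.0463, 0.1465]
eef_rot: [-0.0, 0.79, -0.613, 0.0]
wrist_force: [0.8, 0.4, 0.5]
opening: -0.006
```

Run:
```python
from h import *
st();look(5)
```

```text
6.3333 [0.54043922 0.04626577 0.1465296 ] (np.float64(-0.00012815563587779396), np.float64(0.04994499552680641)) [0.77080145 0.42507608 0.48681788]
```

View pics/both5.png

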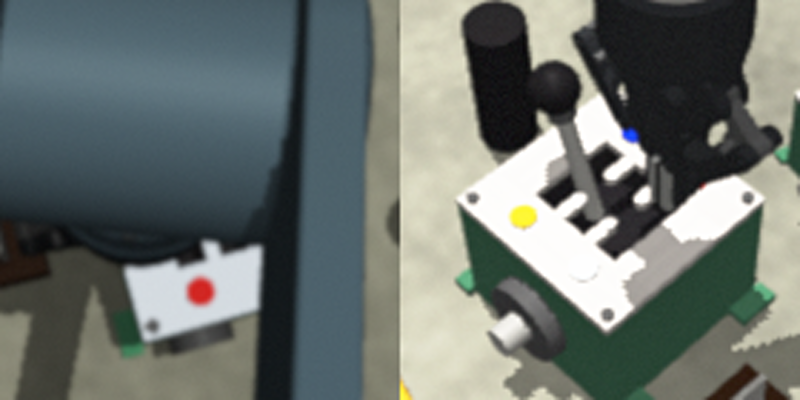

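Call:
move_arm --increments '[{"tx": 0.03, "ty": 0, "tz": 0, "turn": 0}, {"tx": 0.055, "ty": 0, "tz": 0, "turn": 0}, {"tx": 0.063, "ty": 0, "tz": 0, "turn": 0}, {"tx": 0.067, "ty": 0, "tz": 0, "turn": 0}, {"tx": 0.07, "ty": 0, "tz": 0, "turn": 0}, {"tx": 0.071, "ty": 0, "tz": 0, "turn": 0}, {"tx": 0.071, "ty": 0, "tz": 0, "turn": 0}]' --gripper 0

```text
time_s: 7.02
eef_pos: [0.5579, -0.0234, 0.1461]
eef_rot: [-0.0, 0.789, -0.614, -0.0]
wrist_force: [0.2, 1.0, -0.2]
opening: -0.001
```

Run:
```python
from h import *
st()
```

```text
7.0167 [ 0.55787157 -0.02336545  0.14610654] (np.float64(-0.00043511953512961893), np.float64(-0.021834522964473163)) [ 0.23749722  0.95044785 -0.21834002]
```

Call:
move_arm --increments '[{"tx": -0.025, "ty": 0, "tz": 0, "turn": 0}, {"tx": -0.028, "ty": -0.03, "tz": 0, "turn": 0}, {"tx": -0.02, "ty": -0.065, "tz": 0, "turn": 0}, {"tx": 0.01, "ty": -0.065, "tz": 0, "turn": 0}, {"tx": 0.026, "ty": -0.065, "tz": 0, "turn": 0}, {"tx": 0.026, "ty": -0.065, "tz": 0, "turn": 0}, {"tx": 0.026, "ty": -0.065, "tz": 0, "turn": 0}]' --gripper 0

```text
time_s: 7.6
eef_pos: [0.6268, -0.0334, 0.146]
eef_rot: [0.0, 0.789, -0.615, -0.001]
wrist_force: [-0.5, -0.0, -0.2]
opening: 0.003
```

Run:
```python
from h import *
st();look(6)
```

```text
7.6 [ 0.62677909 -0.0334458   0.14597739] (np.float64(0.06384738446073644), np.float64(-0.048622941555168595)) [-0.54308446 -0.047024   -0.16904568]
```

View pics/both6.png

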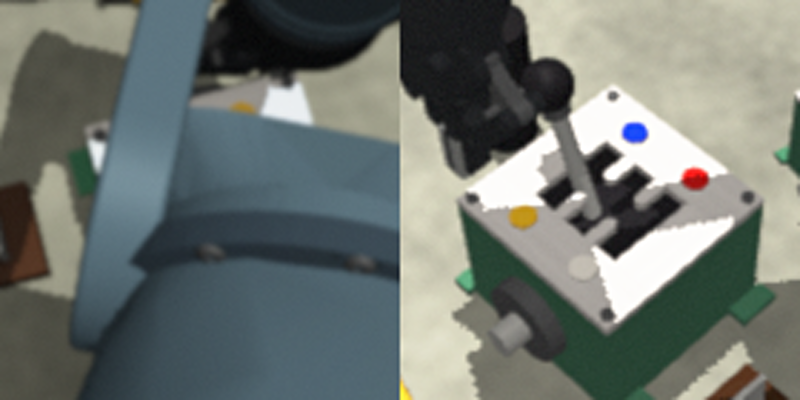

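Call:
move_arm --increments '[{"tx": 0, "ty": 0.015, "tz": 0, "turn": 0}, {"tx": 0, "ty": 0.025, "tz": 0, "turn": 0}, {"tx": 0, "ty": 0.032, "tz": 0, "turn": 0}, {"tx": 0, "ty": 0.038, "tz": 0, "turn": 0}, {"tx": 0, "ty": 0.044, "tz": 0, "turn": 0}, {"tx": 0, "ty": 0.05, "tz": 0, "turn": 0}, {"tx": 0, "ty": 0.056, "tz": 0, "turn": 0}, {"tx": 0, "ty": 0.062, "tz": 0, "turn": 0}, {"tx": 0, "ty": 0.068, "tz": 0, "turn": 0}, {"tx": 0, "ty": 0.073, "tz": 0, "turn": 0}, {"tx": 0, "ty": 0.076, "tz": 0, "turn": 0}, {"tx": 0, "ty": 0.076, "tz": 0, "turn": 0}]' --gripper 0

```text
time_s: 8.7
eef_pos: [0.553, -0.0518, 0.146]
eef_rot: [0.0, 0.789, -0.614, -0.0]
wrist_force: [1.0, 0.3, -0.6]
opening: -0.001
```

Run:
```python
from h import *
st();look(7)
```

```text
8.7 [ 0.55298487 -0.05179135  0.14598926] (np.float64(-0.01219171084939827), np.float64(-0.048172600265738774)) [ 1.00296438  0.27968582 -0.62737746]
```

View pics/both7.png

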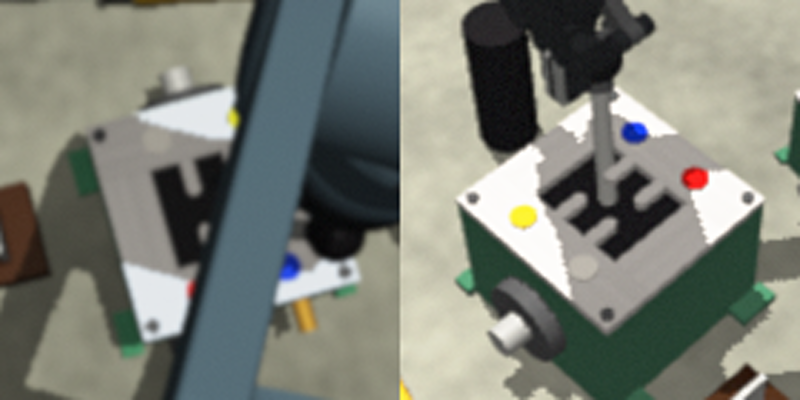

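Call:
move_arm --increments '[{"tx": 0, "ty": 0.002, "tz": 0, "turn": 0}, {"tx": 0, "ty": 0.004, "tz": 0, "turn": 0}, {"tx": 0, "ty": 0.006, "tz": 0, "turn": 0}, {"tx": 0, "ty": 0.006, "tz": 0, "turn": 0}]' --gripper 0

```text
time_s: 9.13
eef_pos: [0.55, -0.0526, 0.1464]
eef_rot: [-0.002, 0.789, -0.614, 0.002]
wrist_force: [11.2, 3.1, -6.8]
opening: 0.0
```

Call:
move_arm --increments '[{"tx": 0, "ty": 0.001, "tz": 0, "turn": 0}, {"tx": 0, "ty": 0.002, "tz": 0, "turn": 0}, {"tx": 0, "ty": 0.002, "tz": 0, "turn": 0}]' --gripper 0

```text
time_s: 9.38
eef_pos: [0.5495, -0.0527, 0.1465]
eef_rot: [-0.003, 0.789, -0.614, 0.003]
wrist_force: [16.1, 6.7, -10.5]
opening: 0.003
```

Run:
```python
from h import *
st()
```

```text
9.3833 [ 0.54946297 -0.05265259  0.14654984] (np.float64(-0.01581721376249027), np.float64(-0.04813723848308759)) [ 16.08329843   6.70947608 -10.54166427]
```

Call:
move_arm --increments '[{"tx": 0, "ty": -0.006, "tz": 0, "turn": 0}, {"tx": 0, "ty": -0.03, "tz": 0, "turn": 0}, {"tx": 0, "ty": -0.06, "tz": 0, "turn": 0}, {"tx": 0, "ty": -0.06, "tz": 0, "turn": 0}, {"tx": 0, "ty": -0.06, "tz": 0, "turn": 0}]' --gripper 0

```text
time_s: 9.8
eef_pos: [0.6047, -0.0387, 0.1458]
eef_rot: [0.0, 0.79, -0.613, -0.0]
wrist_force: [-0.8, -0.5, -0.2]
opening: -0.001
```

Run:
```python
from h import *
st();look(8)
for f in(-.26,-.28,-.3,-.32):
  for s in (-.32,):
    t=np.array([np.tan(f),np.tan(s),1]);t*=.15/np.linalg.norm(t);p=[*(C+t[0]*U+t[1]*V),.02+t[2]];print(f,t,proj('top',p),proj('scene',p))
```

```text
9.8 [ 0.60466105 -0.03872426  0.14584344] (np.float64(0.04111088277380005), np.float64(-0.04827461656817685)) [-0.75294859 -0.4636868  -0.15548638]
-0.26 [-0.03672478 -0.04574894  0.13805189] [334.61393358 230.84062986] [260.05437357 170.03601616]
-0.28 [-0.03949852 -0.04551971  0.13736019] [334.93067184 232.65440752] [261.352979   169.54910599]
-0.3 [-0.04226074 -0.04527358  0.13661747] [335.22946376 234.4657932 ] [262.64870426 169.09408143]
-0.32 [-0.04501056 -0.04501056  0.13582378] [335.5101224 236.2738466] [263.94104576 168.67101136]
```

View pics/both8.png

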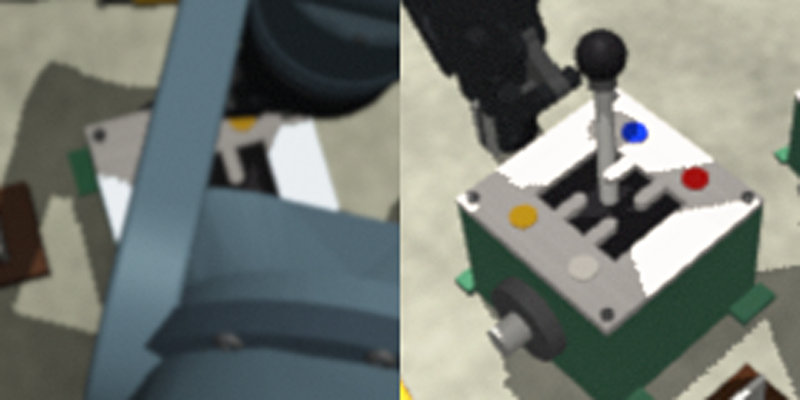

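Call:
move_arm --increments '[{"tx": 0, "ty": -0.02, "tz": -0.04, "turn": 0}, {"tx": 0, "ty": -0.02, "tz": -0.08, "turn": 0}, {"tx": 0, "ty": -0.02, "tz": -0.12, "turn": 0}, {"tx": 0, "ty": -0.02, "tz": -0.16, "turn": 0}, {"tx": 0.04, "ty": 0, "tz": -0.16, "turn": 0}, {"tx": 0.3, "ty": 0.1, "tz": -0.16, "turn": 0}, {"tx": 0.3, "ty": 0.1, "tz": -0.16, "turn": 0}, {"tx": 0.3, "ty": 0.1, "tz": -0.16, "turn": 0}, {"tx": 0.3, "ty": 0.1, "tz": -0.16, "turn": 0}, {"tx": 0.3, "ty": 0.1, "tz": -0.16, "turn": 0}, {"tx": 0.3, "ty": 0.1, "tz": -0.16, "turn": 0}, {"tx": 0.3, "ty": 0.1, "tz": -0.16, "turn": 0}, {"tx": 0.3, "ty": 0.1, "tz": -0.16, "turn": 0}, {"tx": 0.3, "ty": 0.1, "tz": -0.16, "turn": 0}, {"tx": 0.3, "ty": 0.1, "tz": -0.16, "turn": 0}]' --gripper 0

```text
time_s: 11.15
eef_pos: [0.5804, -0.3538, 0.3061]
eef_rot: [-0.0, 0.789, -0.614, -0.001]
wrist_force: [1.1, -0.1, -0.0]
opening: 0.001
```

Run:
```python
from h import *
st();look(9)
```

```text
11.15 [ 0.58042374 -0.35379959  0.30612133] (np.float64(-0.06020019516986781), np.float64(-0.3476004837495746)) [ 1.14398743 -0.1071827  -0.01016533]
```

View pics/both9.png

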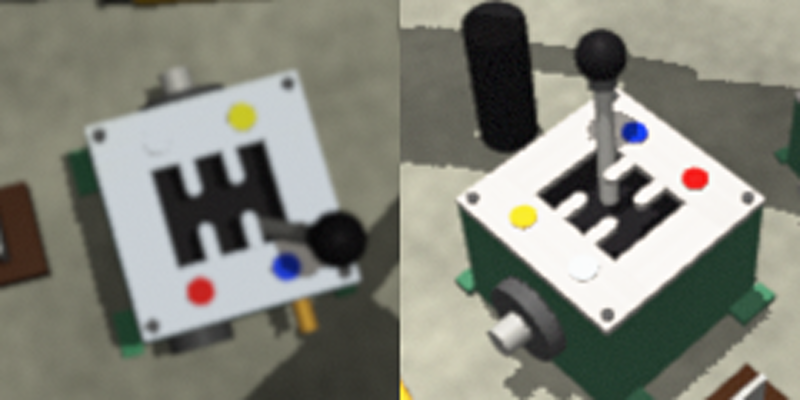

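View pics/top9.png

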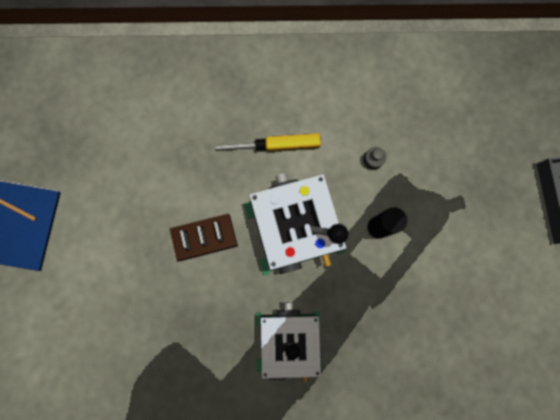

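Run:
```python
from h import *
T=cv2.imread('pics/top9.png');S=cv2.imread('pics/scene9.png')
a=T[205:260,295:355];cv2.imwrite('pics/t9.png',cv2.resize(cv2.convertScaleAbs(a,alpha=2),None,fx=10,fy=10,interpolation=cv2.INTER_CUBIC))
b=S[150:230,225:325];cv2.imwrite('pics/s9.png',cv2.resize(cv2.convertScaleAbs(b,alpha=1.5),None,fx=7.5,fy=7.5,interpolation=cv2.INTER_CUBIC))
```

```text
(no output)
```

View pics/t9.png

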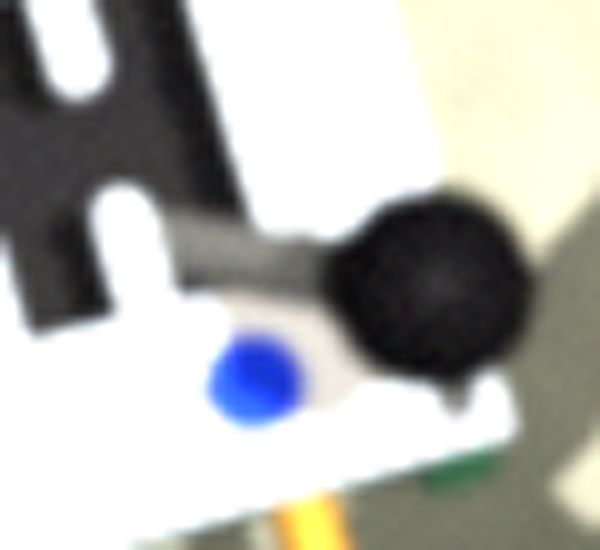

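View pics/s9.png

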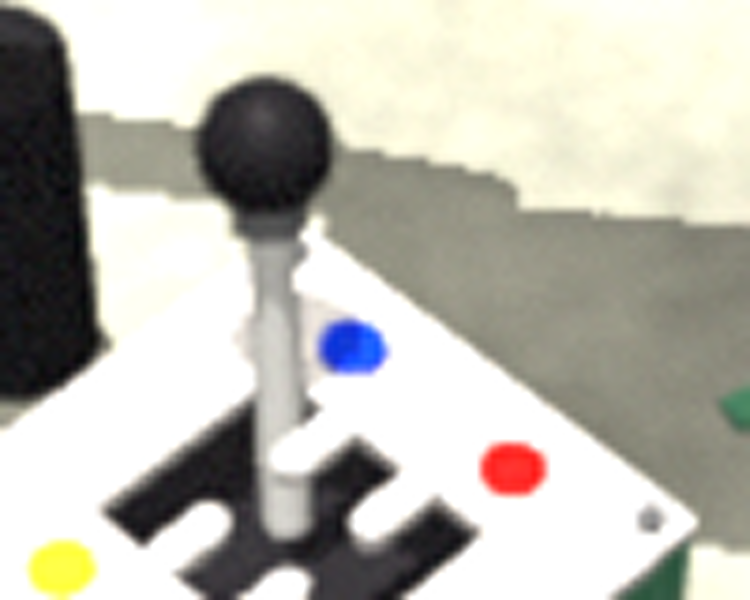

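Run:
```python
from h import *
from scipy.optimize import least_squares
# fit selector pose + per-camera pixel shift using tags
obs={}
for n in("top","scene"):
    im=cv2.imread(f'pics/{n}9.png').astype(int);b,g,r=im[...,0],im[...,1],im[...,2]
    w=(slice(170,290),slice(240,350)) if n=="top" else (slice(170,290),slice(200,330))
    M=dict(blue=(b>110)&(r<90)&(g<100)&(b>r+60),red=(r>120)&(b<90)&(g<90),yel=(r>140)&(g>130)&(b<110))
    for k,m in M.items():
        v,u=np.nonzero(m[w]);obs[n,k]=(u.mean()+w[1].start,v.mean()+w[0].start)
L=dict(blue=(-.046,-.026),red=(-.046,.026),yel=(.046,-.026))
kn=dict(top=(338.5,233.4),scene=(260.4,169.2))
def W(x,l,z):
    c,s=np.cos(x[2]),np.sin(x[2]);return [x[0]+c*l[0]-s*l[1],x[1]+s*l[0]+c*l[1],z]
def knob(x):
    t=np.array([np.tan(x[7]),np.tan(x[8]),1]);t*=.15/np.linalg.norm(t);return t
def f(x):
    e=[]
    for (n,k),o in obs.items():
        sh=x[3:5] if n=="top" else x[5:7]
        e+=list(proj(n,W(x,L[k],.102))+sh-o)
    t=knob(x)
    for n in kn:
        sh=x[3:5] if n=="top" else x[5:7]
        e+=list(proj(n,W(x,t[:2],.02+t[2]))+sh-kn[n])
    return np.array(e+list(x[3:7]*.3))
r=least_squares(f,[.553,-.002,.25,0,0,0,0,-.3,-.32]);x=r.x;print(x.round(4),r.fun.round(2));t=knob(x);print(t,'stem',t*77/150,np.hypot(*(t[:2]*77/150-[-.046,-.026])))
k=tri(kn["top"],kn["scene"]);print(k,loc(k))
```

```text
[ 5.541e-01 -4.100e-03  1.982e-01  7.532e-01  4.626e+00  2.146e-01
  9.101e-01 -2.508e-01 -3.472e-01] [  1.56   4.44   0.27   3.64  -1.33 -10.05   1.69  -0.03   0.4    0.81
  -0.39  -1.65  -0.57   1.55  -1.72   0.78   0.23   1.39   0.06   0.27]
[-0.03512929 -0.0496235   0.13712564] stem [-0.01803303 -0.0254734   0.07039116] 0.027971923837079336
[ 0.52482239 -0.0620551   0.15236318] (np.float64(-0.04201674701676411), np.float64(-0.05116208566485356))
```

```bash
cat > fit.py <<'E'
from h import *
from scipy.optimize import least_squares
L=dict(blue=(-.046,-.026),red=(-.046,.026),yel=(.046,-.026))
def fit(i,kn):
    obs={}
    for n in("top","scene"):
        im=cv2.imread(f'pics/{n}{i}.png').astype(int);b,g,r=im[...,0],im[...,1],im[...,2]
        w=(slice(170,255),slice(240,345)) if n=="top" else (slice(170,290),slice(200,330))
        M=dict(blue=(b>110)&(r<90)&(g<100)&(b>r+60),red=(r>120)&(b<90)&(g<90),yel=(r>140)&(g>130)&(b<110))
        if n=="top": M['red'][:,305:]=0
        for k,m in M.items():
            v,u=np.nonzero(m[w]);obs[n,k]=(u.mean()+w[1].start,v.mean()+w[0].start);print(n,k,len(u),obs[n,k])
    def W(x,l,z):
        c,s=np.cos(x[2]),np.sin(x[2]);return [x[0]+c*l[0]-s*l[1],x[1]+s*l[0]+c*l[1],z]
    def knob(x):
        t=np.array([np.tan(x[7]),np.tan(x[8]),1]);return t*.15/np.linalg.norm(t)
    def f(x):
        e=[];t=knob(x)
        for (n,k),o in obs.items():
            e+=list(proj(n,W(x,L[k],.102))+(x[3:5] if n=="top" else x[5:7])-o)
        for n in kn:
            e+=list(proj(n,W(x,t[:2],.02+t[2]))+(x[3:5] if n=="top" else x[5:7])-kn[n])
        return np.array(e+list(x[3:7]*.3))
    r=least_squares(f,[.553,-.002,.25,0,0,0,0,-.3,-.32]);x=r.x;print(x.round(4),r.fun.round(2));t=knob(x);st=t*77/150
    print('knob',t,'stem',st,'tagdist',np.hypot(*(st[:2]-[-.046,-.026])))
E
python3 - <<'E'
from fit import *
fit(9,dict(top=(338.5,233.4),scene=(260.4,169.2)))
E
```

```text
top blue 39 (np.float64(318.974358974359), np.float64(243.66666666666669))
top red 51 (np.float64(289.6862745098039), np.float64(251.15686274509804))
top yel 64 (np.float64(304.453125), np.float64(191.328125))
scene blue 47 (np.float64(271.4468085106383), np.float64(195.93617021276594))
scene red 49 (np.float64(292.8775510204082), np.float64(212.08163265306123))
scene yel 53 (np.float64(232.81132075471697), np.float64(225.32075471698113))
[ 0.554  -0.0023  0.2412 -0.0294  0.7272 -0.2634  0.605  -0.3022 -0.3591] [ 0.66 -0.35 -0.25  0.51 -0.1  -0.65  0.53  0.04  0.16  0.2  -0.11 -0.18
 -0.3   0.42 -0.56 -0.11 -0.01  0.22 -0.08  0.18]
knob [-0.04202753 -0.05060593  0.13480625] stem [-0.02157413 -0.02597771  0.06920054] tagdist 0.024425876054376523
```

Run:
```python
from h import *
a,b=[cv2.imread(f'pics/top{i}.png',0).astype(np.float32) for i in(0,9)]
for n,(y0,y1,x0,x1) in dict(stand=(210,264,165,240),driver=(128,158,210,328),weight=(142,172,360,390)).items():
    print(n,cv2.phaseCorrelate(a[y0:y1,x0:x1],b[y0:y1,x0:x1]),np.abs(a-b)[y0:y1,x0:x1].mean())
a,b=[cv2.imread(f'pics/scene{i}.png',0).astype(np.float32) for i in(0,9)]
for n,(y0,y1,x0,x1) in dict(stand=(270,355,280,365),driver=(255,360,160,230),weight=(200,232,152,184),sensor=(147,190,208,242)).items():
    print(n,cv2.phaseCorrelate(a[y0:y1,x0:x1],b[y0:y1,x0:x1]),np.abs(a-b)[y0:y1,x0:x1].mean())
st()
workorder.hand_in()
```

```text
stand ((0.4494692422267903, -0.04144182227756943), 0.9543200250319492) 6.100741
driver ((0.010148404832385438, 0.06996346770124795), 1.0020507616466947) 8.44548
weight ((-0.11826425321491918, -0.029007577576143362), 0.8903817945056491) 6.842222
stand ((-0.025352368996131247, -0.01806304320562191), 1.0125758448353521) 2.4197924
driver ((-0.021184661601374444, -0.029701321682601645), 0.9833189084696672) 2.7780952
weight ((0.10845200458824422, 0.08126452076658808), 0.9783521806821227) 5.7216797
sensor ((-0.18485735597889175, 0.48772028301112513), 0.8085323539780982) 19.3803
11.25 [ 0.58121101 -0.35281134  0.30652812] (np.float64(-0.05919321854744818), np.float64(-0.34683730652308864)) [0.10096229 0.48400209 0.39665416]
the job is handed in; nothing more can be done
```

The lever is at the end of the blue-tag slot, the arm is clear of it, and the job is handed in at about 11.3 s. With shut fingers I pushed the knob back to the crossbar, sideways to the blue slot's side, then along that slot to its end stop.

**Final position:** A fit to both camera views puts the fore tilt at about -0.30 rad and the side tilt at about -0.36 rad. The stem is 24.4 mm from the blue tag's centre, against a nominal 23 mm, which is within what I can measure. The knob sat about 155 mm above the shelf in that fit, and 152 mm by direct triangulation.

**Other objects:** Image comparison shows no clear movement of the shim stand, driver or weight; the largest apparent shift was about 0.45 pixel, for the stand in the top view. For the sensor the comparison was weaker because the arm's shadow fell near it: it showed about 0.5 pixel apparent shift, though by eye it looks the same.

**One doubt:** At the end stop I pressed a little too far. The wrist briefly read about 17 N sideways and 10 N downward on the tool, so the finger was pushing up on the lever by a similar amount. That could have lifted the lever slightly against its 8 N spring for a moment. I backed off straight away, and it looked seated afterwards, but I could not measure the lift directly.

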